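# Load a steel cup into a push-push dock

### The arm

A 7-joint arm with a two-finger parallel gripper is mounted at the origin on a cart in front of the work surface, level with it; the furniture and walls round the work are solid. World frame = base frame: x ahead of the robot, y to its left, z up, the work surface at z = 0. Lengths are in m, angles in rad, forces in N, time in s.
With the tool pointing down it reaches from about 0.425 to 0.825 m from the base axis. Payload 3.6 kg.
Tool frame: the origin (TCP) lies where the fingers leave the gripper's body, on its centre line; the fingertips stand 73 mm ahead of it and the grasp point (between the pads) lies 54 mm ahead of it; z points along the fingers, y is the line along which they close (so a half turn about z gives the same grasp; the last joint's range is limited). The gripper opens to 85 mm and grips with 20 to 120 N. Pads are 22 mm wide; open, the fingers measure 114 mm over their backs; the gripper's body (76 mm by 85 mm) begins 54 mm behind the grasp point. The pads swing forward as they close: fully open they stand 13 mm farther back than shut.
Start: joints at [-1.29, 0.615, -0.013, 1.423, 0.008, 1.103, -0.04], TCP at [0.197, 0.619, 0.304] pointing down, gripper open.
Joint ranges: [-3.12, 3.12], [-0.3, 2.06], [-1.34, 1.32], [0.26, 2.42], [-1.36, 4.5], [0.01, 1.98], [-2.84, 2.84]. Speed limits (rad/s): [2.79, 2.79, 3.14, 3.14, 3.14, 3.14, 3.14].

### API

Orientations are given as a unit quaternion [x, y, z, w].
In Python, from station import arm, snapshot, camera_info, ticket gives the robot as it stands. Calls block until the motion is done:
- arm.movep(position, orientation): joint-space move of the TCP to a pose.
- arm.line_to(position, velocity=0.15, ori=None): straight line of the TCP; ori=None keeps the orientation; velocity is the mean speed in m/s.
- arm.move_j(angles): joint-space move.
- arm.move_gripper(opening, effort=None): opening from 0.0 (shut) to 1.0 (fully open); effort is the grip in N (None keeps the last); returns when the fingers have stopped.
- arm.pause(seconds).
- arm.ik(position, orientation): joint angles nearest the present ones, or None.
- snapshot(name): name is "scene" or "side" or "wrist"; returns the picture (384x512x3 uint8, blue, green, red); there is no depth.
- camera_info(name): a dict with "fx", "fy", "cx", "cy" (pixels), "R" (3x3) and "t" (3): a world point X has camera coordinates R X + t; the wrist camera has in their place "T_tool_cam" (4x4, takes a point from camera to tool coordinates, whose origin is the TCP and whose axes are the flange's). Camera axes: x right, y down, z forward; pixel columns grow to the right and rows downward; lengths in m; the calibration is good to about 2 mm. A picture is of the moment at which its call begins: read the wrist's pose just before it. camera_info takes no time and is no camera call.
A pose or a line that the arm cannot do raises arm.MotionError and nothing moves.
- ticket.finish_job(): hands the job in; it is judged then, once.
Readings, each from a call of its own:
- arm.read_time(): time.
- arm.read_joint_positions(): joint angles.
- arm.read_dq(): joint speeds.
- arm.read_effort(): joint torques, N m.
- arm.read_tool_pos(): TCP position.
- arm.read_eef_rot(): TCP orientation.
- arm.read_ft_force(): force on the tool from outside, world axes, zero at the start.
- arm.read_wrist_torque(): the same for the moment, N m.
- arm.read_opening(): opening from 0.0 (shut) to 1.0 (fully open).
- arm.read_finger_force(): force on a finger pad.
Only numpy, scipy, OpenCV 4.12 (cv2) and the standard library are available. Lean on these libraries where they do the work, as an engineer would, in place of code of your own. Each camera call takes 0.05 s, during which the arm holds its last target. There are 200 camera calls.

### The job

The dock's spring nest is latched down and empty: press the orange pad so the push-push catch lets go and the nest comes up, then stand the tall plain steel cup upright in the nest and let go of it. Press the pad again until the catch locks the nest down with the cup in it, then leave it. Press and handle the dock gently, never with more than 22 N, and leave the other things where they are.

Things in the scene. Friction and masses are not known exactly. Their poses are not given: they have to be found in the camera images.
- dock: Fixed blue dock housing (position and yaw differ each time): block 100 (its x) x 190 (its y) x 102 mm high on a thin dark flange. Origin: centre of its underside, z up. A vertical bore, 56 mm wide, is centred at x 0, y -42 mm; the orange pad's stem leaves the top at x 0, y +46 mm.
- nest (a joint): Travel of the spring carriage (nest floor and pad, one piece), m downward: 0 to 0.002 up, 0.025 latched, 0.066 at most. Push-push catch: push until it bottoms on a rubbery stop, then let it rise: from up it catches at 0.025, from latched it comes fully up (damped, allow 1 s). The catch changes over only in the last 2 mm before the stop; a shorter push changes nothing.
- nest_floor (a point): Centre of the top of the nest floor, a 53 mm aluminium disc in the bore that moves with the carriage: 74 mm above the bench when up (28 mm below the housing top), 49 mm latched. The cup stands on it with 4 mm of play to the bore all round, sticking out 38 mm above the housing when up, 13 mm latched. A push on the floor or cup moves the carriage too.
- pad_top (a point): Centre of the top of the orange press pad, a 36 mm disc on a 16 mm stem, 172 mm above the bench when up, 147 mm latched. It goes straight down with the carriage. The stop lies 10 to 35 mm below latched, unknown beforehand. Resistance: 5 N (up) to 9 N (at the stop) plus 0.35 N per 10 mm/s of speed; past the stop 6 N more per mm, so 13 to 16 N means bottomed.
- plain_cup: The cup to load: tall, plain bare steel, no red band, round, 48 mm across, 66 mm high, open at the top, about 0.2 kg. Origin: centre of its underside, z up. Grip it across its 48 mm width, at its upper half.
- banded_cup: Bystander: low steel cup with a red band, 64 mm across, 40 mm high. Origin: centre of its underside.
- rubber_boot: Bystander: black rubber boot, 68 mm across, 37 mm high. Origin: centre of its underside.
- green_block: Bystander: green terminal block, 16 x 60 x 18 mm, behind the dock. Origin: centre of its underside.
Mind the look-alikes: they are no part of the job. Leave any blue or purple look-alike of the plain_cup alone.

How it is judged:
By the outcome, as a careful person would: the job done as asked, in the order asked, and still so for the second after the job is handed in, with the robot touching nothing.
It also fails if it takes over 72 s, if anything falls off the work surface, if the arm or the gripper's body presses on something with over 40 N, if the wrist force passes 120 N, or if a joint passes its speed limit or range.

## Working session

There is one attempt and no reset: what is moved stays moved. The work goes in short steps, each a Python script; the robot and the scene stay as the last script left them, time stands still between calls to the robot, and variables do not carry over. Pictures are saved under pics/ and viewed, at most 10 in all, crops included, and the job is handed in when it is done.

```bash
mkdir -p pics; ls; python3 - <<'E'
from station import arm,snapshot,camera_info
import cv2,numpy as np
for n in("scene","side","wrist"):
    cv2.imwrite(f"pics/{n}0.png",snapshot(n))
    print(n,camera_info(n))
print(arm.read_time(),arm.read_tool_pos(),arm.read_eef_rot(),arm.read_ft_force(),arm.read_opening())
a=cv2.imread("pics/scene0.png");b=cv2.imread("pics/side0.png")
E
```

```text
pics
scene {'fx': 443.1857060485174, 'fy': 443.1857060485174, 'cx': 253.6304114137672, 'cy': 199.14877559876106, 'R': array([[ 0.86112849, -0.50815445, -0.01538749],
       [-0.35067596, -0.57180392, -0.74166478],
       [ 0.36808163,  0.6440647 , -0.6705942 ]]), 't': array([-0.5624872 ,  0.20249941,  1.02324112])}
side {'fx': 440.04002185824174, 'fy': 440.04002185824174, 'cx': 258.94969859986173, 'cy': 188.0631576720806, 'R': array([[-0.99656673,  0.08205178,  0.01105711],
       [ 0.04738808,  0.67480176, -0.73647604],
       [-0.06789053, -0.73342354, -0.67637326]]), 't': array([0.57396876, 0.13105703, 1.10048661])}
wrist {'fx': 283.90913410350475, 'fy': 283.90913410350475, 'cx': 254.9908601544806, 'cy': 193.67746554581285, 'T_tool_cam': array([[-2.10267901e-03, -9.49550361e-01, -3.13607541e-01,
         8.01070862e-02],
       [ 9.99997520e-01, -2.22687547e-03,  3.78071653e-05,
         5.35655759e-05],
       [-7.34264749e-04, -3.13606684e-01,  9.49552689e-01,
        -6.97407492e-02],
       [ 0.00000000e+00,  0.00000000e+00,  0.00000000e+00,
         1.00000000e+00]])}
0.15 [0.19675576 0.61903102 0.30295623] [ 1.53276132e-01  9.88182849e-01 -1.02832019e-03 -1.65789390e-04] [ 0.39399506 -0.68931307 -0.09526619] 0.9983211107043204
```

View pics/scene0.png

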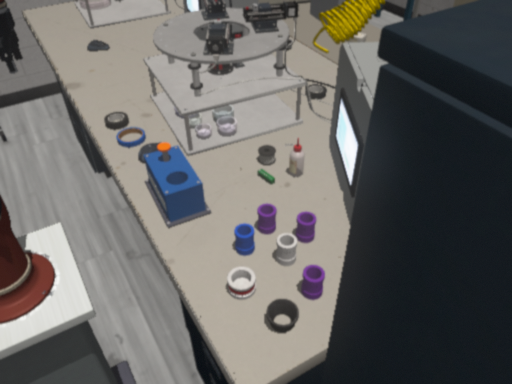

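View pics/side0.png

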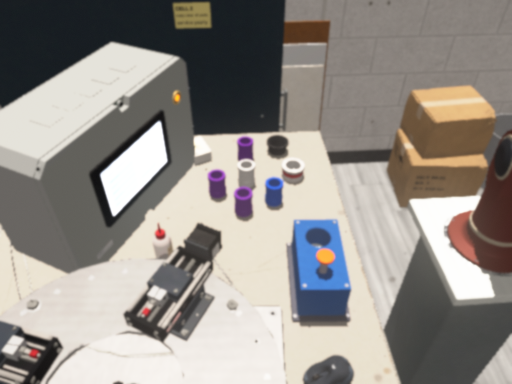

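The scene picture shows the dock with its pad at (164,147) and bore at (177,178). The plain cup's rim is at (287,240), with purple and blue look-alikes close around it. In the side picture the pad is at (325,257), the bore at (318,237) and the plain cup's rim at (247,164). I'll triangulate these points.

```bash
cat > h.py <<'E'
from station import arm,snapshot,camera_info
import numpy as np,cv2
from scipy.spatial.transform import Rotation as Ro
def P(n):
    c=camera_info(n);K=np.array([[c['fx'],0,c['cx']],[0,c['fy'],c['cy']],[0,0,1]])
    return K@np.c_[c['R'],c['t']]
def tri(Ps,uvs):
    A=np.vstack([r for p,(u,v) in zip(Ps,uvs) for r in(u*p[2]-p[0],v*p[2]-p[1])])
    X=np.linalg.svd(A)[2][-1];return X[:3]/X[3]
def wristP():
    """projection of wrist camera at the present pose"""
    c=camera_info('wrist');K=np.array([[c['fx'],0,c['cx']],[0,c['fy'],c['cy']],[0,0,1]])
    T=np.eye(4);T[:3,:3]=Ro.from_quat(arm.read_eef_rot()).as_matrix();T[:3,3]=arm.read_tool_pos()
    return K@np.linalg.inv(T@c['T_tool_cam'])[:3]
def onplane(p,uv,z):
    A=np.c_[p[:,0],p[:,1],-np.array([*uv,1])];s=np.linalg.solve(A,-(p[:,2]*z+p[:,3]));return s[:2]
def down(yaw):  # tool pointing down, tool y axis (closing line) at yaw+90 deg... x axis at yaw
    return Ro.from_matrix([[np.cos(yaw),np.sin(yaw),0],[np.sin(yaw),-np.cos(yaw),0],[0,0,-1]]).as_quat()
def proj(p,X): q=p@np.append(X,1);return q[:2]/q[2]
E
python3 - <<'E'
from h import *
a,b=P('scene'),P('side')
for n,u,v in [('pad',(164,147),(325,257)),('bore',(177,178),(318,237)),('plain',(287,240),(246.5,164)),('blue',(245,230),(274.5,183)),
 ('pur1',(267,210),(243.5,194)),('pur2',(306,217),(217,176)),('pur3',(313,271),(245,142)),('banded',(241,275),(293,163)),('boot',(282,308),(277,140))]:
    X=tri((a,b),(u,v));print(n,X.round(4),np.hypot(*X[:2]).round(3),proj(a,X).round(1)-u,proj(b,X).round(1)-v)
print(onplane(a,(266,176),.018))
print([Ro.from_quat(arm.read_eef_rot()).as_matrix().round(2)])
E
```

```text
pad [0.4565 0.1325 0.1424] 0.475 [0. 0.] [0. 0.]
bore [0.45   0.0437 0.1005] 0.452 [0. 0.] [0. 0.]
plain [ 0.59   -0.2605  0.067 ] 0.645 [-0.2  0.1] [-0.2 -0.1]
blue [ 0.5225 -0.1801  0.0652] 0.553 [-0.6  0.2] [-0.6 -0.2]
pur1 [ 0.6054 -0.1466  0.0626] 0.623 [-0.5  0.2] [-0.5 -0.2]
pur2 [ 0.6722 -0.2195  0.0646] 0.707 [-0.6  0.3] [-0.5 -0.2]
pur3 [ 0.5882 -0.3641  0.065 ] 0.692 [-0.3  0.1] [-0.2 -0.1]
banded [ 0.4567 -0.2799  0.0469] 0.536 [0.1 0. ] [0.1 0. ]
boot [ 0.4888 -0.3963  0.0432] 0.629 [0.1 0. ] [0.1 0. ]
[0.70435448 0.01580792]
[array([[-0.95,  0.3 , -0.  ],
       [ 0.3 ,  0.95, -0.  ],
       [ 0.  , -0.  , -1.  ]])]
```

View pics/wrist0.png

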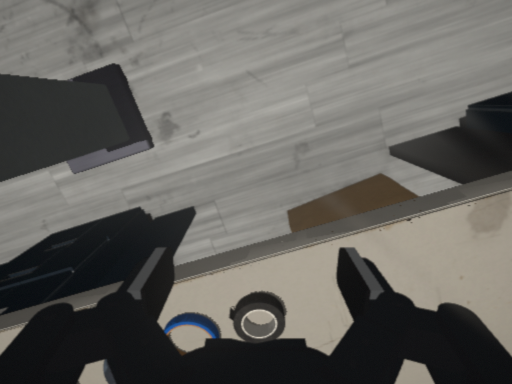

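The pad–bore spacing comes out at 89 mm (88 given), the cup rim at 67 mm and the housing at 100 mm, so the measurements agree with the text. The wrist view shows only the bench edge. Next I'll move above the dock and refine from two wrist positions.

```bash
python3 - <<'E'
from h import *
a=P('scene')
print('rig',onplane(a,(187,143),0.),onplane(a,(155,35),.3),onplane(a,(155,60),.2))
q=down(np.radians(86))
arm.line_to([.44,.10,.32],velocity=.25,ori=q)
print(arm.read_time(),arm.read_joint_positions(),arm.read_ft_force())
for i,p in enumerate([(.44,.10,.32),(.45,.03,.30)]):
    if i: arm.line_to(p,velocity=.15)
    np.save(f'pics/w{i}.npy',wristP()); cv2.imwrite(f'pics/w1_{i}.png',snapshot('wrist'))
print(arm.read_time())
cv2.imwrite('pics/w1.png',cv2.resize(np.hstack([cv2.imread(f'pics/w1_{i}.png') for i in(0,1)]),(800,300)))
E
```

```text
rig [0.58667553 0.31367125] [0.59062903 0.47375618] [0.59289324 0.52473488]
2.5917 [-0.61065161  0.3100296   0.44517241  1.95396946 -0.16733238  0.91339773
 -0.14915604] [-0.04051523  0.23170192 -0.60897683]
3.3333
```

View pics/w1.png

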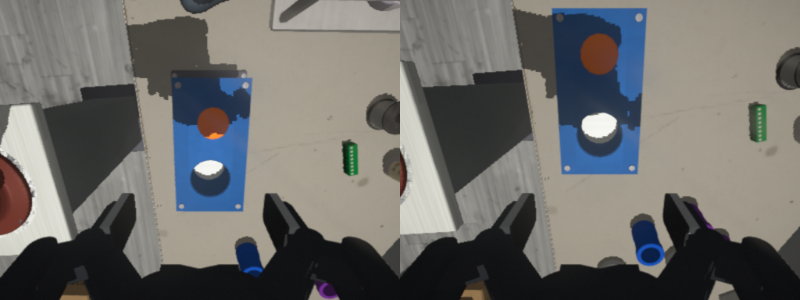

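Both wrist views show the orange pad at full-size pixels of about (272,158) and (255,69). They also show the bore with its bright disc, and four corner screws on the housing top. I'll triangulate the pad and screws.

```bash
python3 - <<'E'
from h import *
Ps=[np.load(f'pics/w{i}.npy') for i in(0,1)]
S=[[(178,86),(248,86),(182,207),(237,207)],[(560,17),(639,17),(566,169),(630,169)]]
O=[];SC=[]
for i in(0,1):
    im=cv2.imread(f'pics/w1_{i}.png');h=cv2.cvtColor(im,cv2.COLOR_BGR2HSV)
    m=cv2.inRange(h,(3,150,60),(20,255,255))
    n,l,st,c=cv2.connectedComponentsWithStats(m);k=1+st[1:,4].argmax();O.append(c[k]);print('pad',c[k],st[k])
    sc=[]
    for u,v in S[i]:
        u=(u-400*i)*1.28;v=v*1.28;u0,v0=int(u),int(v)
        y0=max(v0-7,0);p=h[y0:v0+8,u0-7:u0+8,1].astype(float);w=np.clip(110-p,0,None)
        # keep window centre blob
        n,l,st,c=cv2.connectedComponentsWithStats((w>0).astype(np.uint8));k=1+np.argmin(np.hypot(*(c[1:]-7).T)) if n>1 else 0
        sc.append(c[k]+[u0-7,y0]);print('screw',sc[-1],st[k][4],end=' ')
    SC.append(sc);print()
X=tri(Ps,O);print('pad',X,[proj(p,X)-o for p,o in zip(Ps,O)])
print('pad on .147',[onplane(p,o,.147) for p,o in zip(Ps,O)])
for j in range(4):
    X=tri(Ps,(SC[0][j],SC[1][j]));print('screw',X.round(4),[onplane(Ps[i],SC[i][j],.102).round(4) for i in(0,1)])
C=np.array([[onplane(Ps[i],SC[i][j],.102) for j in range(4)] for i in(0,1)])
for c in C:
    ctr=c.mean(0);y=(c[0]+c[1]-c[2]-c[3]);yaw=np.arctan2(-y[0],y[1]);R=np.array([[np.cos(yaw),-np.sin(yaw)],[np.sin(yaw),np.cos(yaw)]])
    print('ctr',ctr.round(4),'yaw',np.degrees(yaw).round(2),'bore',(ctr+R@[0,-.042]).round(4),'pad',(ctr+R@[0,.046]).round(4))
E
```

```text
pad [269.86674009 156.40748899] [254 138  38  40 908]
screw [227.15714286 108.87142857] 70 screw [313.59550562 110.2247191 ] 89 screw [231.9047619  263.64285714] 42 screw [304.23684211 263.71052632] 38 
pad [252.44880952  67.58511905] [ 232   43   45   52 1680]
screw [204.14583333  22.22916667] 96 screw [305.56382979  22.09574468] 94 screw [213.58181818 214.85454545] 55 screw [296.38888889 214.61111111] 54 
pad [0.45549198 0.13386865 0.14412107] [array([ 0.30954849, -0.06002502]), array([-0.36965855,  0.07212639])]
pad on .147 [array([0.45510437, 0.13438809]), array([0.45576514, 0.13360474])]
screw [0.4183 0.1752 0.1029] [array([0.418 , 0.1752]), array([0.4184, 0.1755])]
screw [0.5009 0.1683 0.1079] [array([0.5018, 0.168 ]), array([0.5022, 0.1696])]
screw [0.4064 0.0042 0.1032] [array([0.4062, 0.0035]), array([0.4062, 0.0037])]
screw [ 0.4898 -0.0012  0.1041] [array([ 0.49  , -0.0025]), array([ 0.4902, -0.002 ])]
ctr [0.454 0.086] yaw -3.94 bore [0.4511 0.0441] pad [0.4572 0.1319]
ctr [0.4542 0.0867] yaw -4.04 bore [0.4513 0.0448] pad [0.4575 0.1326]
```

```bash
cat >> h.py <<'E'
PAD=np.array([.4573,.1325]);BORE=np.array([.4512,.0444]);YAW=-4.0
def press(z0,f_stop=14.2,zmin=.17):
    """shut fingers above the pad at TCP height z0: step down until bottomed, then rise"""
    f0=np.mean([arm.read_ft_force()[2] for _ in range(5)]);z=z0;log=[];F=0
    while z>zmin:
        s=.001 if F<10.5 else .0004
        z-=s;arm.line_to([*PAD,z],velocity=.02);F=arm.read_ft_force()[2]-f0;log.append((round(arm.read_tool_pos()[2],4),round(F,1)))
        if F>=f_stop: break
    print(log[::3],log[-6:],arm.read_time());return log
E
python3 - <<'E'
from h import *
arm.line_to([*PAD,.30],velocity=.2); arm.move_gripper(0.0)
arm.line_to([*PAD,.228],velocity=.12); arm.pause(.2)
print(arm.read_opening(),arm.read_time(),arm.read_ft_force())
press(.228)
E
```

```text
8.046512376976272e-05 5.7167 [-0.1719436  -0.09569359 -0.4747862 ]
[(np.float64(0.2271), np.float64(-0.2)), (np.float64(0.2239), np.float64(-0.7)), (np.float64(0.2209), np.float64(0.3)), (np.float64(0.2185), np.float64(7.0)), (np.float64(0.2156), np.float64(7.1)), (np.float64(0.2126), np.float64(6.7)), (np.float64(0.2096), np.float64(7.8)), (np.float64(0.2067), np.float64(6.9)), (np.float64(0.2036), np.float64(7.5)), (np.float64(0.2007), np.float64(8.9)), (np.float64(0.1979), np.float64(8.9)), (np.float64(0.1958), np.float64(12.9))] [(np.float64(0.1979), np.float64(8.9)), (np.float64(0.1969), np.float64(9.2)), (np.float64(0.1961), np.float64(12.5)), (np.float64(0.1958), np.float64(12.9)), (np.float64(0.1956), np.float64(13.3)), (np.float64(0.1953), np.float64(14.4))] 14.7167
```

Contact came at TCP z 0.2195 as expected, and it bottomed at about 0.1965, 23 mm below latched. Next I rise, check that the nest is up, and take wrist views of the cup.

```bash
python3 - <<'E'
from h import *
arm.line_to([*PAD,.20],velocity=.03)
arm.line_to([*PAD,.29],velocity=.1)
arm.move_gripper(1.0)
P0=wristP();cv2.imwrite('pics/p2.png',snapshot('wrist'));
cv2.imwrite('pics/side2.png',snapshot('side'))
q=down(np.radians(75))
arm.line_to([.54,-.16,.30],velocity=.25,ori=q)
for i,p in enumerate([(.57,-.24,.27),(.59,-.29,.24)]):
    arm.line_to(p,velocity=.2)
    np.save(f'pics/c{i}.npy',wristP()); cv2.imwrite(f'pics/c_{i}.png',snapshot('wrist'))
print(arm.read_time(),arm.read_tool_pos())
w=[cv2.imread(f'pics/c_{i}.png') for i in(0,1)]
cv2.imwrite('pics/c.png',cv2.resize(np.vstack([np.hstack(w),np.hstack([cv2.imread('pics/p2.png'),cv2.imread('pics/side2.png')])]),(800,600)))
E
```

```text
19.5333 [ 0.59027269 -0.28840882  0.24051912]
```

View pics/c.png

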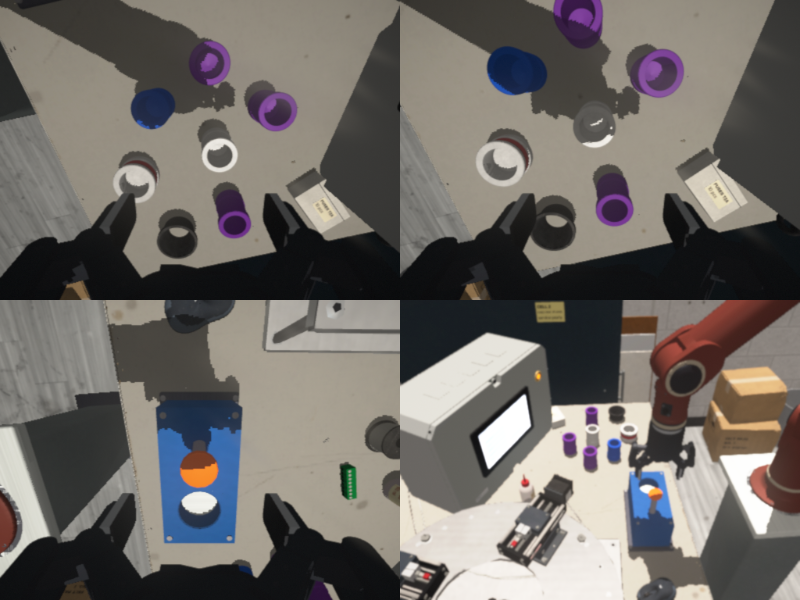

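The lower views show the pad raised in the side picture, (326,248) against (325,257) before. The plain cup's rim is at full-size (281,198) in the first view and about (251,162) in the second, with purple cups around it.

```bash
python3 - <<'E'
from h import *
Ps=[np.load(f'pics/c{i}.npy') for i in(0,1)]
im=cv2.imread('pics/side2.png');h=cv2.cvtColor(im,cv2.COLOR_BGR2HSV);m=cv2.inRange(h,(3,150,60),(20,255,255))
n,l,st,c=cv2.connectedComponentsWithStats(m[200:300,280:380]);k=1+st[1:,4].argmax();uv=c[k]+[280,200]
print('pad side',uv,[ (z,onplane(P('side'),uv,z).round(4)) for z in(.147,.172)])
for uv,p in zip([(281,198),(251,162)],Ps): print(onplane(p,uv,.066))
print(tri(Ps,[(281,198),(251,162)]))
for i in (0,1):
    print('pred rim (pix)',proj(Ps[i],[.59,-.2605,.066]))
    ci=cv2.imread(f'pics/c_{i}.png');t=np.linspace(0,2*np.pi,60)
    for z in(.066,0):
        pts=np.array([proj(Ps[i],[.59+.024*np.cos(a),-.2605+.024*np.sin(a),z]) for a in t])
        cv2.polylines(ci,[(pts*16).astype(int).reshape(-1,1,2)],True,(0,255,0) if z else (0,0,255),1,cv2.LINE_AA,4)
    u,v=proj(Ps[i],[.59,-.2605,.04]).astype(int)
    cv2.imwrite(f'pics/o{i}.png',cv2.resize(ci[v-50:v+50,u-50:u+50],(400,400),interpolation=cv2.INTER_CUBIC))
cv2.imwrite('pics/o.png',np.hstack([cv2.imread(f'pics/o{i}.png') for i in(0,1)]))
E
```

```text
pad side [326.47368421 247.90643275] [(0.147, array([0.4503, 0.1134])), (0.172, array([0.4572, 0.1337]))]
[ 0.59218519 -0.25873263]
[ 0.59439181 -0.25960665]
[ 0.59296447 -0.26193256  0.05597777]
pred rim (pix) [279.32075469 200.10459916]
pred rim (pix) [246.42568927 164.26136151]
```

View pics/o.png

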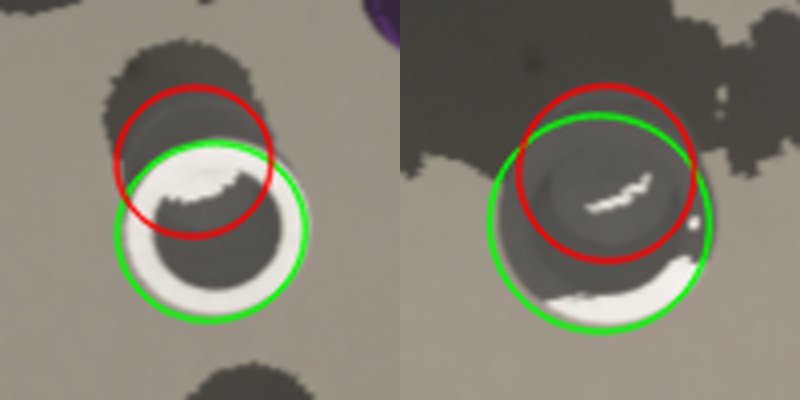

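The nest is confirmed up: the pad's ray meets its known xy at z 0.172. The rim overlay fits, with the cup about 1 mm further along the closing axis. Now I grasp it.

```bash
python3 - <<'E'
from h import *
C=np.array([.5913,-.2608])
arm.line_to([*C,.20],velocity=.2)
arm.line_to([*C,.107],velocity=.12)
print(arm.read_ft_force(),arm.read_tool_pos())
arm.move_gripper(0.0,effort=40); arm.pause(.2)
print('grip',arm.read_opening(),arm.read_finger_force(),arm.read_time())
assert arm.read_opening()>.3
arm.line_to([*C,.25],velocity=.15)
print('lift',arm.read_opening(),arm.read_ft_force())
arm.line_to([*BORE,.28],velocity=.25,ori=down(np.radians(86)))
print(arm.read_time(),arm.read_tool_pos(),arm.read_finger_force())
p=wristP();im=snapshot('wrist');
t=np.linspace(0,2*np.pi,60)
for c,r,z in((BORE,.028,.102),(BORE,.0265,.074),(BORE,.024,.28-.107+.066)):
    pts=np.array([proj(p,[c[0]+r*np.cos(a),c[1]+r*np.sin(a),z]) for a in t])
    cv2.polylines(im,[(pts*16).astype(int).reshape(-1,1,2)],True,(0,255,0),1,cv2.LINE_AA,4)
cv2.imwrite('pics/hold.png',cv2.resize(im,(768,576)))
E
```

```text
[1.34060648 0.05796356 0.34854305] [ 0.59181752 -0.26139259  0.10790788]
grip 0.542904138633184 41.96752385934815 21.5083
lift 0.54555699352511 [-0.1760467  -0.3869579  -2.32340375]
24.1083 [0.45161858 0.04316231 0.28005304] 41.33059038198553
```

View pics/hold.png

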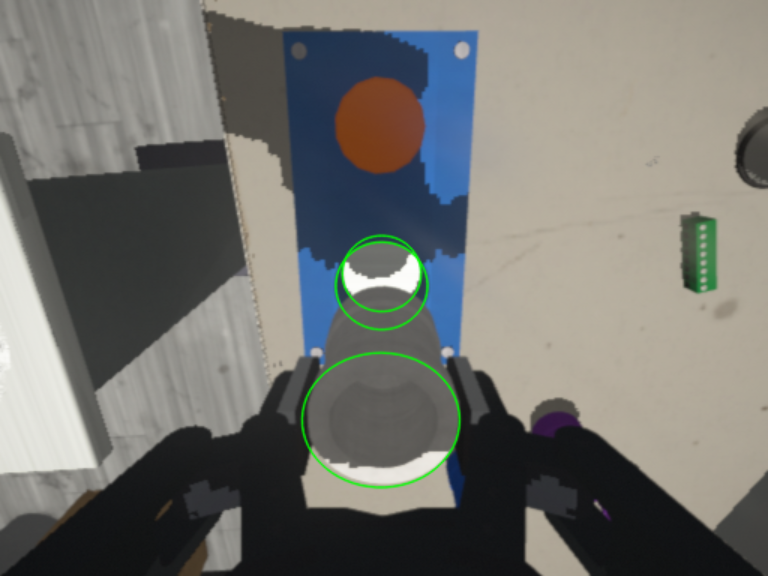

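The plain cup is upright in the fingers with its rim on the predicted ring, and the bore rings at (381,285) match the picture. I'll insert it with force checks.

```bash
python3 - <<'E'
from h import *
arm.line_to([*BORE,.215],velocity=.12); arm.pause(.2)
f0=np.mean([arm.read_ft_force() for _ in range(5)],axis=0);print(f0.round(2),arm.read_tool_pos())
z=.215;log=[]
while z>.178:
    z-=.003 if z>.187 else .001
    arm.line_to([*BORE,z],velocity=.03);F=arm.read_ft_force()-f0;log.append((round(arm.read_tool_pos()[2],4),*F.round(1)))
    if F[2]>2.5 or np.hypot(*F[:2])>4: break
print(*[tuple(map(float,l)) for l in log],arm.read_time())
p=wristP();cv2.imwrite('pics/ins.png',snapshot('wrist'))
E
```

```text
[ 0.06  1.03 -1.43] [0.45167081 0.04439098 0.21574096]
(0.212, -1.1, -0.8, -1.1) (0.2088, 0.3, -0.5, -1.6) (0.2058, -0.4, -1.2, -0.7) (0.2028, -0.1, -0.6, -0.4) (0.1998, -0.8, -1.3, -1.9) (0.1968, 0.3, -1.0, -2.1) (0.1938, 0.5, -1.4, -1.1) (0.1908, -0.2, -1.7, -1.0) (0.1878, -1.1, -1.0, -1.1) (0.1848, -0.8, -1.1, -0.5) (0.184, 0.1, -1.2, -1.8) (0.183, -0.6, -1.5, -1.6) (0.1819, -0.2, -1.1, -1.2) (0.1813, -1.2, -1.4, 4.6) 28.55
```

Clean entry, and floor contact at the expected height. I release, retreat and look.

```bash
python3 - <<'E'
from h import *
arm.move_gripper(1.0); arm.pause(.2); print(arm.read_ft_force())
arm.line_to([*BORE,.29],velocity=.12)
arm.line_to([*PAD,.30],velocity=.2)
a=snapshot('wrist');b=snapshot('side')
arm.move_gripper(0.0)
print(arm.read_time(),arm.read_ft_force())
cv2.imwrite('pics/pl.png',np.hstack([cv2.resize(a,(400,300)),cv2.resize(b[150:350,220:420],(300,300))]))
E
```

```text
[ 0.18060448 -0.3246577  -0.17698087]
31.7917 [-0.00588157  0.41988271  0.2125575 ]
```

View pics/pl.png

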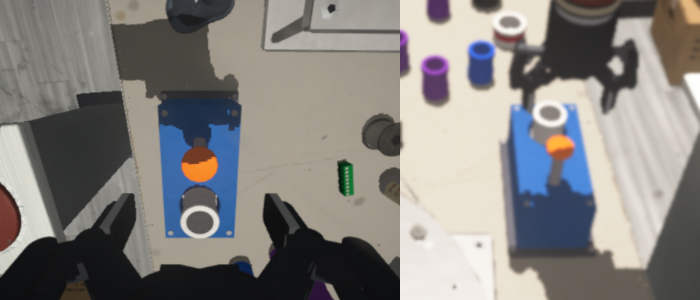

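The cup stands upright in the raised nest, rim at (199,221) in the wrist half, with the pad up. Now I press to the stop again.

```bash
python3 - <<'E'
from h import *
arm.line_to([*PAD,.252],velocity=.12); arm.pause(.2)
f0=np.mean([arm.read_ft_force()[2] for _ in range(5)]);z=.252;F=0;log=[]
while z>.1935:
    s=.003 if z>.203 else .001 if F<10.5 else .0004
    z-=s;arm.line_to([*PAD,z],velocity=.025);F=arm.read_ft_force()[2]-f0;log.append((round(float(arm.read_tool_pos()[2]),4),round(float(F),1)))
    if F>=14.2 or (z>.203 and F>11.5): break
print(log,arm.read_time())
if log[-1][1]>=14:
    arm.line_to([*PAD,.205],velocity=.03)
    arm.line_to([*PAD,.30],velocity=.08); arm.move_gripper(1.0); arm.pause(.8)
    a=snapshot('wrist');b=snapshot('side');s=snapshot('scene')
    cv2.imwrite('pics/fin.png',np.hstack([cv2.resize(a,(400,300)),cv2.resize(b[150:350,220:420],(300,300))]))
    cv2.imwrite('pics/fins.png',s)
    h=cv2.cvtColor(b,cv2.COLOR_BGR2HSV);m=cv2.inRange(h,(3,150,60),(20,255,255))
    n,l,st,c=cv2.connectedComponentsWithStats(m[200:300,280:380]);k=1+st[1:,4].argmax();uv=c[k]+[280,200]
    print('pad side',uv,[(z,onplane(P('side'),uv,z).round(4)) for z in(.147,.172)],arm.read_time())
E
```

```text
[(0.249, -0.9), (0.2458, -0.3), (0.2432, 2.1), (0.2401, 2.5), (0.2371, 2.5), (0.234, 2.6), (0.2311, 2.8), (0.2281, 2.7), (0.2251, 3.5), (0.2221, 3.7), (0.2191, 3.3), (0.2161, 3.0), (0.2132, 3.6), (0.2101, 3.6), (0.2072, 3.9), (0.2042, 4.2), (0.2011, 4.7), (0.2002, 5.4), (0.1993, 5.1), (0.1983, 4.8), (0.1973, 5.2), (0.1963, 4.2), (0.1953, 5.6), (0.1944, 6.7), (0.1936, 7.7)] 39.075
```

The force reads lower than in the first press, about 2 N of it from the cup's weight. It is rising only slowly at the depth where it bottomed before. I'll check static readings before pressing further.

```bash
python3 - <<'E'
from h import *
arm.pause(.3)
print(np.mean([arm.read_ft_force() for _ in range(10)],axis=0),arm.read_wrist_torque(),arm.read_tool_pos(),arm.read_eef_rot(),arm.read_opening(),arm.read_time())
a=snapshot('wrist');b=snapshot('side')
cv2.imwrite('pics/mid.png',np.hstack([cv2.resize(a,(400,300)),cv2.resize(b[150:350,220:420],(300,300))]))
E
```

```text
[2.49263445 1.13508683 8.5526279 ] [ 0.11855383 -0.5388742  -0.03100465] [0.45747721 0.13252552 0.19359623] [7.31364161e-01 6.81987046e-01 3.64461838e-04 2.54860994e-05] -0.0022610643772314897 39.375
```

View pics/mid.png

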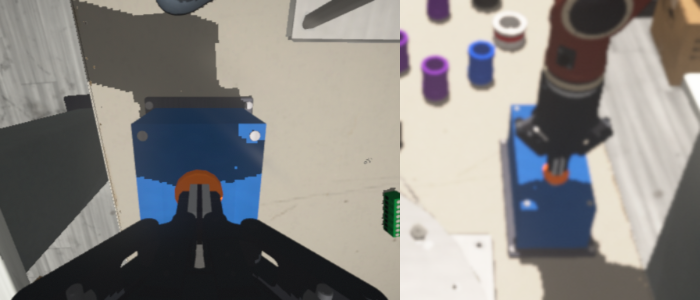

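```bash
python3 - <<'E'
from h import *
z=.1935;log=[]
while z>.186:
    z-=.0004;arm.line_to([*PAD,z],velocity=.01);arm.pause(.05);F=np.mean([arm.read_ft_force()[2] for _ in range(4)]);log.append((round(float(arm.read_tool_pos()[2]),4),round(float(F),1)))
    if F>=14.3: break
print(log,arm.read_time())
E
```

```text
[(0.1937, 8.3), (0.1934, 7.7), (0.1931, 9.8), (0.1928, 10.4), (0.1925, 10.8), (0.1922, 12.2), (0.1919, 12.7), (0.1916, 14.0), (0.1913, 14.8)] 42.175
```

Bottomed at 14.8 N. I release and look.

```bash
python3 - <<'E'
from h import *
arm.line_to([*PAD,.205],velocity=.03)
arm.line_to([*PAD,.30],velocity=.08); arm.move_gripper(1.0); arm.pause(.6)
a=snapshot('wrist');b=snapshot('side');np.save('pics/fp.npy',wristP());cv2.imwrite('pics/fa.png',a)
cv2.imwrite('pics/fin.png',np.hstack([cv2.resize(a,(400,300)),cv2.resize(b[150:350,220:420],(300,300))]))
h=cv2.cvtColor(b,cv2.COLOR_BGR2HSV);m=cv2.inRange(h,(3,150,60),(20,255,255))
n,l,st,c=cv2.connectedComponentsWithStats(m[200:300,280:380]);k=1+st[1:,4].argmax();uv=c[k]+[280,200]
print('pad side',uv,[(z,onplane(P('side'),uv,z).round(4)) for z in(.147,.172)],arm.read_time(),arm.read_ft_force())
E
```

```text
pad side [324.7797619 256.3452381] [(0.147, array([0.4578, 0.1344])), (0.172, array([0.4645, 0.154 ]))] 45.65 [-0.88002055 -0.24531524  0.11537011]
```

View pics/fin.png

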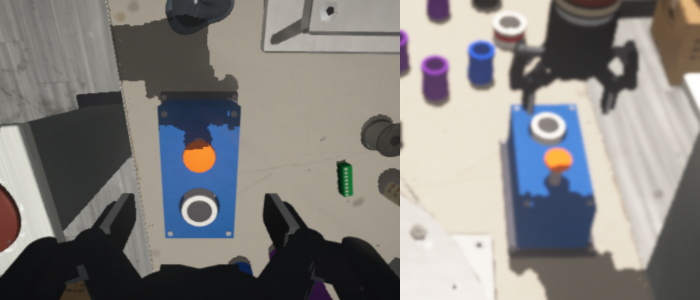

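The pad is back at its latched height: its ray meets the known xy at z 0.147, at side pixel (325,256). The cup stands low in the bore with its rim round at (199,210), and the robot is clear. I'm handing the job in.

```bash
python3 -c "
from station import ticket
print(ticket.finish_job())"
```

```text
the job is handed in; nothing more can be done
None
```

The plain cup is standing upright in the nest, which is latched down again; the highest force I read on the dock was about 15 N, and I handed the job in at about 46 s with the arm clear.

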